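Offer a microcentrifuge lid up to its rear hinge and hold it for the pin

TASK

The washed metal lid of the microcentrifuge has tipped over against the wire loop of its lane in the drying rack, among two smaller washed plates. Take it out, stand it upright and lower it gently onto the back of the centrifuge, its inner face towards the bowl, so that its two hinge knuckles go into the two gaps between the knuckles of the hinge leaf there and all the holes stand in one straight line for the started pin. Finish while still holding it there, upright and still, with its weight in your gripper and not resting on the hinge, so that a colleague can push the pin through; leave the other things where they are.

Things in the scene. Friction and masses are not known exactly. Their poses are not given: they have to be found in the camera images.
- lid: The lid: flat aluminium plate 170 wide (y) x 150 high (z) x 10 mm thick (x), 0.3 to 0.55 kg, with a round window. Origin on the hinge axis (line of its knuckle bores), midway between its two knuckles; z runs up the plate's middle plane, plate from z = 13 to 163 mm; inner face (black seal ring) to -x. Starts knuckles down in the rack, leaning 0.25 rad, its top towards the rack's -x.
- lid_top (a point): Middle of the lid's upper edge (lid z = 163 mm), about 180 mm above the bench at the start. This edge is flat and free on both sides, to be pinched across its 10 mm; the other parts in the rack reach at most 125 mm above the bench.
- knuckle_left (a point): Centre of the lid's steel knuckle at its y = +30 mm, on the hinge axis; axes as the lid's. A tube 18 mm outside, 10 mm bore, 18 mm long, below the plate's lower edge, joined to it by a tab 6 mm thick.
- knuckle_right (a point): The same for the lid's knuckle at its y = -30 mm.
- centrifuge: The microcentrifuge, fixed: white housing 230 deep (x) x 200 wide (y) x 106 mm high, open round bowl with rotor in its top. Origin under its centre, front to -x. On its back a steel hinge leaf with three knuckles (18 mm outside, 10 mm bore) on an axis along y at x = 129, z = 113 mm: y = -58 to -42, -18 to 18, 42 to 58 mm. A pin started in the -y knuckle sticks out to y = -178 mm.
- gap_left (a point): Middle of the hinge gap at the centrifuge's y = +30 mm, on the hinge axis: the centre of the lid's left knuckle belongs here. Axes as the centrifuge's. The gap is 24 mm long, open from above and behind, the leaf's face is 10 mm in front of the axis. With the lid upright and the holes in line, the plate's lower edge clears the fixed knuckles by 4 mm.
- gap_right (a point): The same for the gap at the centrifuge's y = -30 mm and the lid's right knuckle. The started pin does not reach into it.
- rack: The drying rack, fixed: grey tray 235 (x) x 190 mm (y), floor at z = 12 mm, three lanes along y, 65 mm apart in x. Each lane has a steel wire loop 120 mm wide (8 mm wire, top at 90 mm) on its -x side, against which its part leans, and a 6 mm floor rib. Origin under its centre. Lid and plates may be in any lane.
- rack_plate: White perforated plate 125 x 100 x 6 mm leaning in another lane of the rack; origin in the plate near its lower edge. Leave it.
- tray_cover: Steel tray cover 150 x 108 x 5 mm leaning in another lane of the rack; origin in the plate near its lower edge. Leave it.
- remote: White remote control 145 x 44 x 18 mm on the bench; origin at the centre of its underside. Leave it.
- glue_stick: Glue stick, 29 mm across, 92 mm high, standing; origin under its centre. Leave it.
- screwdriver: Screwdriver 190 mm long lying on the bench, handle to its -x. Leave it.
- reagent: Amber bottle 70 mm across, 135 mm high; origin under its centre. Leave it.
- wash_bottle: White bottle 64 mm across, 150 mm high; origin under its centre. Leave it.
- mouse: Black computer mouse 105 x 60 x 32 mm; origin under its centre. Leave it.
Things that resemble listed ones, but are neither listed nor needed, are in the scene too. Several things have the shape of the lid; the one meant has the colours described above.

How it is judged:
By the outcome, as a careful person would: the job done as asked, in the order asked, and still so for the second after the job is handed in, while the arm keeps its last pose, push and grip.
It also fails if it takes over 42 s, if anything falls off the work surface, if the arm or the gripper's body presses on something with over 40 N, if the wrist force passes 120 N, or if a joint passes its speed limit or range.

ROBOT

A 6-joint arm with a two-finger parallel gripper is mounted at the origin on the work surface. World frame = base frame: x ahead of the robot, y to its left, z up, the work surface at z = 0. Lengths are in mm, angles in rad, forces in N, time in s.
With the tool pointing down it reaches from about 250 to 775 mm from the base axis. Payload 4 kg.
Tool frame: the origin (TCP) lies midway between the tips of the shut fingers; the grasp point (between the pads) lies 19 mm behind it; z points along the fingers, x is the direction in which the jaws open and shut, and the axes are right-handed (so a half turn about z gives the same grasp; the last joint's range is limited). The gripper opens to 94 mm and grips with 3 to 60 N. Pads are 16 mm wide; open, the fingers measure 119 mm over their backs; the gripper's body (75 mm by 177 mm) begins 78 mm behind the grasp point.
Start: joints at [1.246, 0.087, 1.371, -0, 1.684, -0.103], TCP at [121.001, 536.544, 205.506] pointing down, gripper open.
Joint ranges: [-3.1, 3.1], [-0.76, 2.03], [0.27, 2.55], [-1.08, 4.22], [0.17, 2.65], [-2.57, 2.57]. Speed limits (rad/s): [2.79, 2.79, 3.14, 3.14, 3.14, 3.14].

INTERFACE

Orientations are given as a unit quaternion [w, x, y, z].
In Python, from station import * gives the robot as it stands. The module is installed in compiled form; this text tells all that it offers.
- The arm moves only by the tool servo_tool, never from a script. Its argument "targets" is a list of rows, each a list of 3 entries, a list of its own where there are three numbers: the shift along the tool's x, y, z in cm, then the turn about the tool's z in degrees, then the opening in per cent of the stroke, from 0 (shut) to 100 (fully open). A call has 1 to 12 rows; each row shifts and turns the pose as measured when the row begins, along the tool's axes as they then stand; what a row does not reach is not made up. A row lasts 1/8 s, in which the tool goes at most 62.5 mm and 10.7 degrees, less where a joint would pass 70% of its speed; a pose out of reach is approached as far as the arm can. A call is refused whole if a number of a shift passes 6.25 or a number of a turn 10.7, either way. A call with a gripper value outside its range is refused whole. The fingers move at their own pace and stop on an object; "grip_force" is the grip in N (left out, the last holds). Time passes only in rows, so rows that do not move let the fingers close. It gives the time, the measured TCP pose, the force and the opening at its end, in the units of the state.
- get_obs(): the state, without advancing time (a new reading comes with each control period).
- capture(name): name is "scene" or "top" or "wrist"; returns the picture (384x512x3 uint8, red, green, blue); there is no depth.
- calibration(name): a dict with "fovy" (degrees; the focal length in pixels is half the picture's height over the tangent of half this angle, whatever the lens; pixels are square), "cx", "cy" (the principal point, pixels), "extrinsics" (4x4, takes a point from camera to world coordinates); the wrist camera has in their place "T_tool_cam" (4x4, takes a point from camera to tool coordinates, whose origin is the TCP and whose axes are the tool frame's). Camera axes: x right, y down, z forward; pixel columns grow to the right and rows downward; lengths in mm; the calibration is good to about 2 mm. A picture is of the moment at which its call begins: read the wrist's pose just before it. calibration takes no time and is no camera call.
- close_job(): hands the job in, once; it reports no verdict.
Trained networks look in the newest picture that a camera, given by its name, has taken for a name from the list of things; names that differ only in an ending like _2 or _b are one class to them, and where a whole thing is asked for, a point or a joint stands for the part that bears it (a point fixed in the world has none). Each returns a list of dicts, best first, with "p" (0 to 1); they miss things now and then, are a little off and sometimes report something else, mostly with a low value. They report only what shows in the picture. A call takes as long as a camera call. They do not tell look-alikes from the thing itself.
- silhouettes(label, camera): "region" (384x512 bool, what is visible of it) and "rect" ([centre column, centre row, width, height] in pixels, round what is visible of it).
The state is a dict: "time_s": time; "joints": joint angles; "joint_vel": joint speeds; "tau": joint torques, N m; "ee_pos": TCP position; "tool_rot": TCP orientation; "ft_force": force on the tool from outside, world axes, zero at the start; "ft_torque": the same for the moment, N m; "finger_gap": opening from 0.0 (shut) to 1.0 (fully open).
Only numpy, scipy, OpenCV 4.12 (cv2) and the standard library are available. Lean on these libraries where they do the work, as an engineer would, in place of code of your own. Each camera call takes 0.05 s, during which the arm holds its last target. There are 200 camera calls.

## Working session

There is one attempt and no reset: what is moved stays moved. The work goes in short steps, Python scripts to look and compute and a tool call to move; the robot and the scene stay as the last step left them, time stands still between calls to the robot, and variables do not carry over. Pictures are saved under pics/ and viewed, about 8 in all and at most 12, crops included, and the job is handed in when it is done.

Besides the shell and the picture viewer there is one more tool, called after ">>>" as a command line: name --argument value ..., lists and objects as JSON in quotes. servo_tool: Moves the arm, as the interface text tells. Its arguments: {"type":"object","properties":{"targets":{"type":"array"},"grip_force":{"type":"number"}},"required":["targets"]}

```bash
mkdir -p pics
python3 - <<'E'
from station import *
import cv2,numpy as np
o=get_obs();print({k:np.round(v,3).tolist() for k,v in o.items()})
for n in ("scene","top","wrist"):
    im=capture(n);cv2.imwrite(f"pics/{n}0.png",im[:,:,::-1])
    c=calibration(n);print(n,{k:np.round(v,3).tolist() for k,v in c.items()})
    if n!="wrist":
        for l in ("lid","centrifuge","rack","rack_plate","tray_cover"):
            print(l,[(round(d["p"],2),np.round(d["rect"]).tolist()) for d in silhouettes(l,n)])
a=cv2.imread("pics/scene0.png");b=cv2.imread("pics/top0.png")
cv2.imwrite("pics/both0.png",cv2.resize(np.vstack([a,b]),None,fx=.78,fy=.78))
cv2.imwrite("pics/scene0b.png",cv2.resize(a,None,fx=1.56,fy=1.56));cv2.imwrite("pics/top0b.png",cv2.resize(b,None,fx=1.56,fy=1.56))
E
```

```text
{'time_s': 0.0, 'joints': [1.246, 0.088, 1.372, 0.0, 1.684, -0.103], 'joint_vel': [-0.0, 0.0, -0.0, 0.0, 0.001, 0.001], 'tau': [0.0, -34.017, -30.243, 0.072, 0.033, -0.0], 'ee_pos': [120.811, 536.017, 204.31], 'tool_rot': [0.001, 0.781, 0.625, -0.001], 'ft_force': [-0.689, -0.151, 0.442], 'ft_torque': [0.032, -0.067, 0.097], 'finger_gap': 0.996}
scene {'fovy': 47.667, 'cx': 256.991, 'cy': 185.046, 'extrinsics': [[0.294, 0.709, -0.641, 1306.026], [0.956, -0.23, 0.184, -246.91], [-0.017, -0.666, -0.745, 1036.535], [0.0, 0.0, 0.0, 1.0]]}
lid [(0.95, [179.0, 180.0, 69.0, 42.0]), (0.28, [263.0, 205.0, 30.0, 39.0])]
centrifuge [(0.66, [332.0, 181.0, 98.0, 91.0])]
rack [(0.91, [188.0, 237.0, 73.0, 71.0]), (0.56, [308.0, 260.0, 13.0, 31.0])]
rack_plate [(0.92, [185.0, 233.0, 53.0, 40.0])]
tray_cover [(0.69, [183.0, 210.0, 52.0, 31.0])]
top {'fovy': 50.215, 'cx': 253.695, 'cy': 192.354, 'extrinsics': [[-0.009, -0.996, 0.093, 425.217], [-1.0, 0.009, 0.004, -17.679], [-0.005, -0.093, -0.996, 1238.059], [0.0, 0.0, 0.0, 1.0]]}
lid [(0.83, [333.0, 227.0, 73.0, 22.0]), (0.63, [343.0, 290.0, 74.0, 79.0])]
centrifuge [(0.89, [177.0, 194.0, 94.0, 110.0])]
rack [(0.67, [330.0, 198.0, 67.0, 88.0])]
rack_plate [(0.55, [336.0, 179.0, 53.0, 7.0])]
tray_cover [(0.71, [294.0, 121.0, 28.0, 34.0]), (0.59, [336.0, 203.0, 57.0, 9.0])]
wrist {'fovy': 59.553, 'cx': 258.239, 'cy': 195.304, 'T_tool_cam': [[1.0, -0.001, 0.0, 0.336], [0.001, 0.969, 0.247, -70.742], [-0.0, -0.247, 0.969, -180.555], [0.0, 0.0, 0.0, 1.0]]}
```

View pics/scene0b.png

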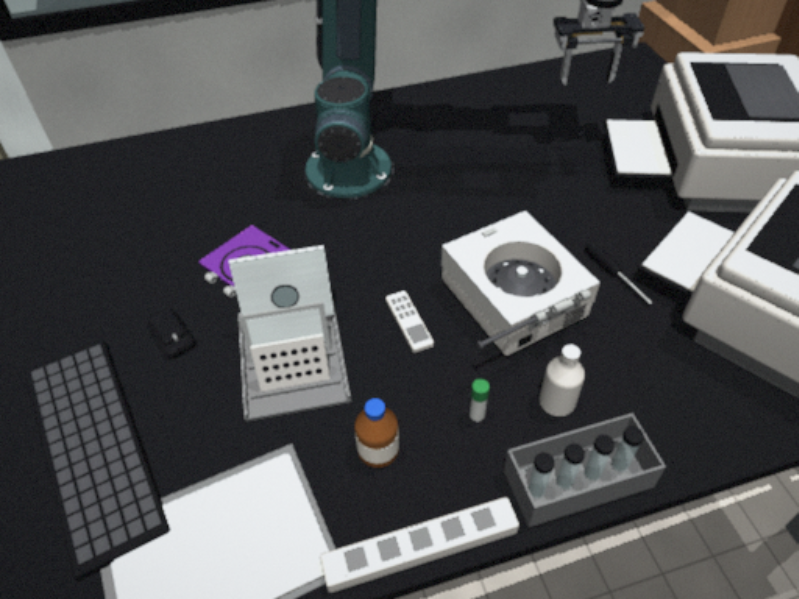

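View pics/top0b.png

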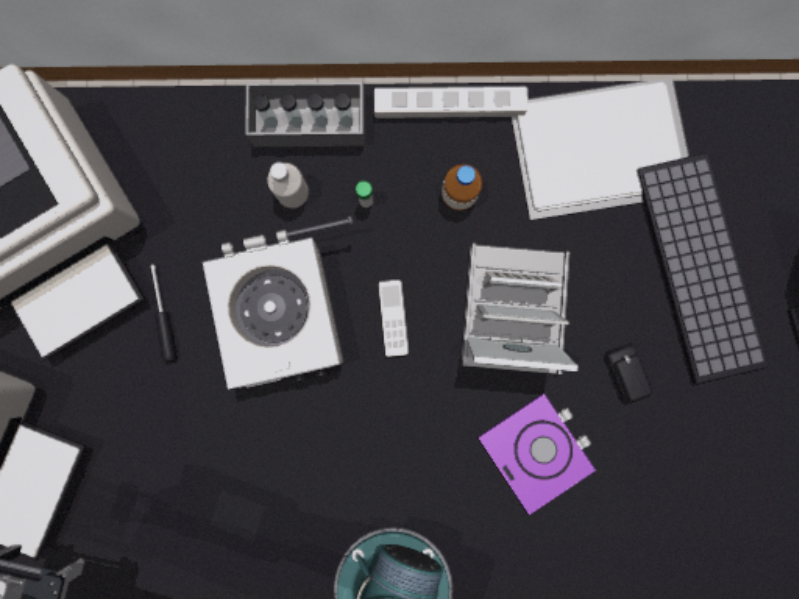

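```bash
cat > h.py <<'E'
from station import *
import cv2,numpy as np
from scipy.spatial.transform import Rotation as R
def cam(n,o=None):
    c=calibration(n); f=192/np.tan(np.radians(c["fovy"])/2)
    K=np.array([[f,0,c["cx"]],[0,f,c["cy"]],[0,0,1]])
    if n=="wrist":
        T=np.eye(4);q=o["tool_rot"];T[:3,:3]=R.from_quat([q[1],q[2],q[3],q[0]]).as_matrix();T[:3,3]=o["ee_pos"]
        E=T@np.array(c["T_tool_cam"])
    else:E=np.array(c["extrinsics"])
    return K,E
def unproj(KE,px,z):
    K,E=KE;px=np.atleast_2d(px);d=(E[:3,:3]@np.linalg.inv(K)@np.c_[px,np.ones(len(px))].T).T
    return E[:3,3]+d*((z-E[2,3])/d[:,2])[:,None]
def proj(KE,P):
    K,E=KE;p=(np.atleast_2d(P)-E[:3,3])@E[:3,:3]@K.T;return p[:,:2]/p[:,2:]
E
python3 - <<'E'
from h import *
np.set_printoptions(precision=1,suppress=True)
t=cam("top");u=lambda p,z:unproj(t,np.array(p)/1.56,z)
print("lid top",u([[468,366],[577,370]],180))
P=u([[204,262],[316,239],[341,362],[229,388]],106);print("cen",P,P.mean(0))
e=P[1]-P[0];print("yaw",np.degrees(np.arctan2(e[1],e[0]))+90, )
print("pin end",u([[351,220]],113),"knuckles",u([[228,248],[255,242],[282,236]],113))
Q=u([[473,246],[568,252],[463,370]],20);print("rack",Q)
E
```

```text
lid top [[ 413.6 -131.1  180. ]
 [ 405.5 -310.   180. ]]
cen [[602.1 330.1 106. ]
 [641.9 129.5 106. ]
 [421.7  84.7 106. ]
 [377.8 281.8 106. ]] [510.9 206.5 106. ]
yaw 11.231441719492508
pin end [[674.4  66.  113. ]] knuckles [[625.8 285.6 113. ]
 [636.2 237.5 113. ]
 [646.6 189.4 113. ]]
rack [[ 641.8 -162.2   20. ]
 [ 628.4 -344.7   20. ]
 [ 404.4 -138.6   20. ]]
```

Run:
```python
from h import *
a=cv2.imread("pics/top0.png");cv2.imwrite("pics/z.png",np.hstack([cv2.resize(a[140:260,120:230],None,fx=3.6,fy=4),cv2.resize(a[150:250,285:385],None,fx=4,fy=4.8)]))
```

```text
(no output)
```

View pics/z.png

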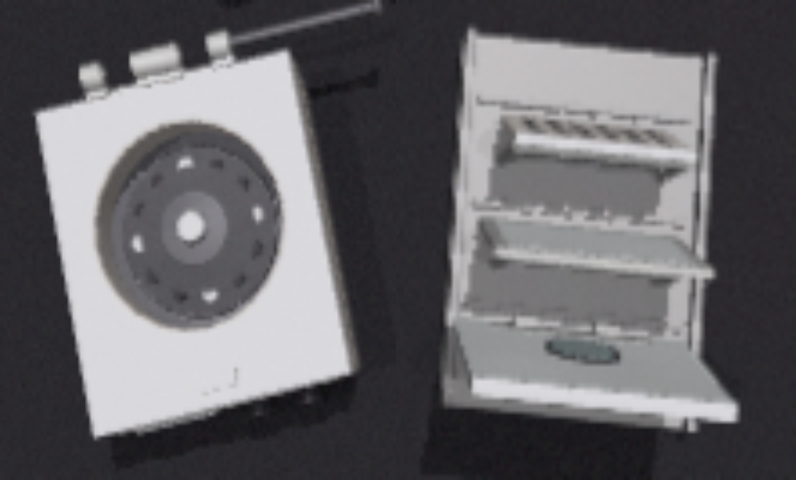

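```bash
cat >> h.py <<'E'
def yaw(o):
    q=o["tool_rot"];x=R.from_quat([q[1],q[2],q[3],q[0]]).as_matrix()[:,0];return np.degrees(np.arctan2(x[1],x[0]))
def plan(p0,y0,p1,y1,n,grip):
    p=np.array(p0,float);y=y0;rows=[]
    for i in range(n):
        a=np.radians(y);d=(np.array(p1)-p)/(n-i)/10
        s=[round(float(v),2) for v in (d@[np.cos(a),np.sin(a),0],d@[np.sin(a),-np.cos(a),0],-d[2])]
        t=round(-(y1-y)/(n-i),1);rows.append([s,t,grip])
        p=p+10*(s[0]*np.array([np.cos(a),np.sin(a),0])+s[1]*np.array([np.sin(a),-np.cos(a),0])-np.array([0,0,s[2]]));y-=t
    print(rows)
E
python3 - <<'E'
from h import *
o=get_obs();plan(o["ee_pos"],yaw(o),[634,232,235],11.2,12,100)
E
```

```text
[[[-1.54, 4.73, -0.25], np.float64(5.5), 100], [[-1.07, 4.85, -0.24], np.float64(5.5), 100], [[-0.61, 4.93, -0.25], np.float64(5.5), 100], [[-0.13, 4.97, -0.24], np.float64(5.5), 100], [[0.35, 4.96, -0.25], np.float64(5.5), 100], [[0.82, 4.9, -0.24], np.float64(5.5), 100], [[1.29, 4.8, -0.25], np.float64(5.5), 100], [[1.74, 4.66, -0.24], np.float64(5.5), 100], [[2.18, 4.47, -0.25], np.float64(5.5), 100], [[2.6, 4.24, -0.24], np.float64(5.5), 100], [[2.99, 3.97, -0.25], np.float64(5.5), 100], [[3.37, 3.66, -0.24], np.float64(5.6), 100]]
```

>>> servo_tool --targets '[[[-1.5, 4.7, -2], 5.5, 100], [[-1.1, 4.85, -2], 5.5, 100], [[-0.6, 4.9, -1], 5.5, 100], [[-0.1, 5, 0], 5.5, 100], [[0.35, 5, 0], 5.5, 100], [[0.8, 4.9, 0], 5.5, 100], [[1.3, 4.8, 0], 5.5, 100], [[1.75, 4.65, 0], 5.5, 100], [[2.2, 4.5, 0], 5.5, 100], [[2.6, 4.25, 0], 5.5, 100], [[3, 4, 1], 5.5, 100], [[3.4, 3.7, 1], 5.6, 100]]'

```text
time_s: 2.15
ee_pos: [644.8, 217.5, 239.5]
tool_rot: [-0.002, 0.997, 0.083, 0.003]
ft_force: [-0.2, -0.9, -0.2]
finger_gap: 0.997
```

Run:
```python
from h import *
o=get_obs();im=capture("wrist");o2=get_obs();print(o["time_s"],o["ee_pos"],o2["ee_pos"],yaw(o),o["joints"])
import json;json.dump({k:np.array(v).tolist() for k,v in o.items()},open("w1.json","w"))
cv2.imwrite("pics/w1.png",im[:,:,::-1]);cv2.imwrite("pics/w1b.png",cv2.resize(im[:,:,::-1],None,fx=1.56,fy=1.56))
KE=cam("wrist",o);a=np.radians(11.2);C=np.array([510.9,206.5,0]);M=np.array([[np.cos(a),-np.sin(a),0],[np.sin(a),np.cos(a),0],[0,0,1]])
for y in(-58,-42,-18,18,42,58):print(y,proj(KE,C+M@[129,y,113])*1.56)
```

```text
2.15 [644.80298066 217.54060513 239.51949355] [649.09823031 212.1972006  235.44239019] 9.471793115947818 [0.24054732 0.37888677 0.95309124 0.00311472 1.80234542 0.07594662]
-58 [[395.26336693 362.12614489]]
-42 [[394.3613286  337.58622254]]
-18 [[392.96668279 299.64493063]]
18 [[390.77552028 240.03442876]]
42 [[389.24414134 198.37331662]]
58 [[388.18989631 169.69261655]]
```

View pics/w1b.png

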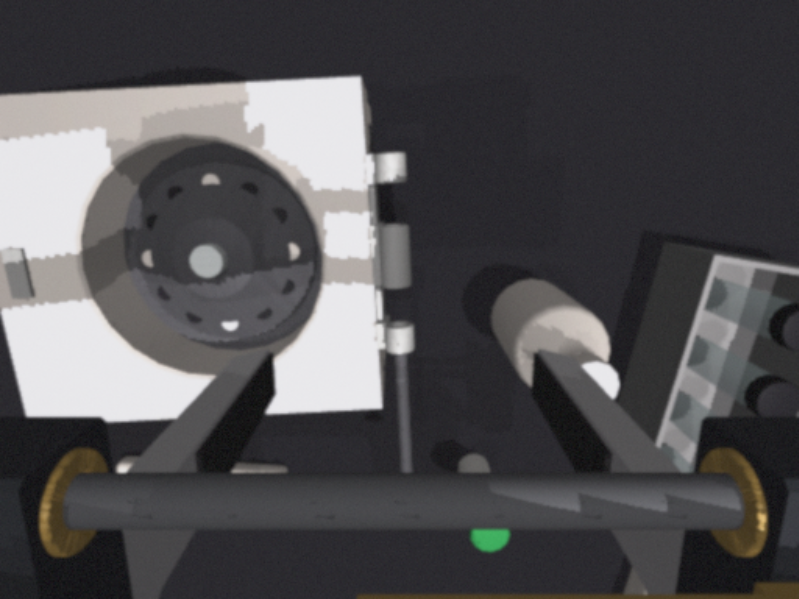

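>>> servo_tool --targets '[[[-1.0, -1.0, 0], -1.5, 100], [[0, 0, 0], 0, 100], [[0, 0, 0], 0, 100]]'

```text
time_s: 2.58
ee_pos: [636.6, 221.1, 234.5]
tool_rot: [0.0, 0.996, 0.092, 0.002]
ft_force: [-1.0, 0.0, 0.3]
finger_gap: 1.0
```

Run:
```python
from h import *
import json
o=get_obs();im=capture("wrist");o2=get_obs();print(o["time_s"],o["ee_pos"],o2["ee_pos"],yaw(o),o["tool_rot"],o["joint_vel"])
json.dump({k:np.array(v).tolist() for k,v in o.items()},open("w2.json","w"))
cv2.imwrite("pics/w2.png",im[:,:,::-1])
KE=cam("wrist",o);a=np.radians(11.2);C=np.array([510.9,206.5,0]);M=np.array([[np.cos(a),-np.sin(a),0],[np.sin(a),np.cos(a),0],[0,0,1]])
P=np.array([proj(KE,C+M@[129,y,113])[0] for y in(-58,-42,-18,18,42,58)]);print(P)
x0,y0=190,80
cv2.imwrite("pics/w2b.png",cv2.resize(im[y0:y0+200,x0:x0+130,::-1],None,fx=3,fy=3,interpolation=cv2.INTER_CUBIC))
```

```text
2.575 [636.62650443 221.05123957 234.47809842] [636.61243702 221.25478609 234.79970256] 10.562246290785728 [1.30632205e-04 9.95753641e-01 9.20419026e-02 1.71962524e-03] [ 0.0137281  -0.01428538  0.00459894  0.00502199  0.00294316 -0.00164342]
[[260.66805957 238.15648476]
 [260.49381609 222.33610903]
 [260.22418829 197.85534679]
 [259.80000642 159.34190073]
 [259.50314122 132.38812821]
 [259.2985747  113.81458233]]
```

View pics/w2b.png

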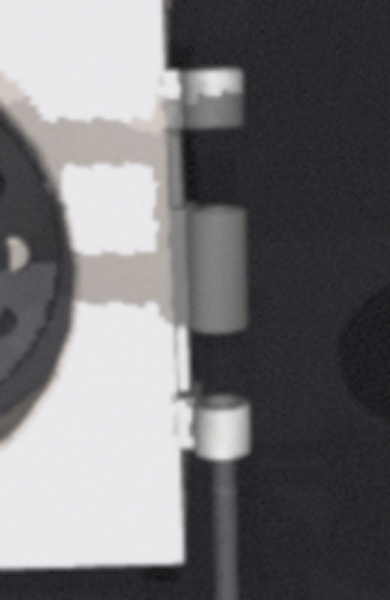

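Run:
```python
from h import *
import json
from scipy.optimize import least_squares
np.set_printoptions(precision=2,suppress=True)
o=json.load(open("w2.json"));KE=cam("wrist",o)
def T(v,p):
    a=v[2];return np.array([v[0]+p[0]*np.cos(a)-p[1]*np.sin(a),v[1]+p[0]*np.sin(a)+p[1]*np.cos(a),p[2]])
ends=dict(zip((58,42,18,-18,-42,-58),80+np.array([68,128,206,333,405,460])/3))
right={50:243,15:246,-15:247.5,-50:251}; pin={-75:227}
def res(v):
    r=[proj(KE,T(v,[129,y,122]))[0][1]-e for y,e in ends.items()]
    r+=[proj(KE,T(v,[138,y,113.5]))[0][0]-(190+c/3) for y,c in right.items()]
    r+=[proj(KE,T(v,[129,y,113]))[0][0]-(190+c/3) for y,c in pin.items()]
    r+=[proj(KE,T(v,[115,y,106]))[0][0]-(190+c/3) for y,c in ((-98,184.5),)]
    return np.array(r)
s=least_squares(res,[511,206,.195]);print(s.x,np.degrees(s.x[2]),s.fun)
for y in(30,0,-30):print(T(s.x,[129,y,113]))
json.dump(s.x.tolist(),open("cen.json","w"))
# top camera check of hinge
print(proj(cam("top"),np.array([T(s.x,[129,y,113]) for y in(50,0,-50,-178)]))*1.56)
plan(o["ee_pos"],yaw(o),[409,-150,290],-3.5,11,100)
```

```text
[512.07 212.95   0.22] 12.615020686783689 [-0.07 -0.64  1.52 -0.65  0.84 -1.04 -0.11 -0.04  0.34  0.13 -0.55  0.23]
[631.4 270.4 113. ]
[637.96 241.13 113.  ]
[644.51 211.85 113.  ]
[[225.59 247.35]
 [252.99 241.05]
 [280.35 234.76]
 [350.22 218.69]]
[[[-2.65, 2.94, -0.5], np.float64(1.3), 100], [[-2.59, 3.0, -0.51], np.float64(1.3), 100], [[-2.52, 3.05, -0.5], np.float64(1.3), 100], [[-2.45, 3.11, -0.51], np.float64(1.3), 100], [[-2.37, 3.16, -0.5], np.float64(1.3), 100], [[-2.3, 3.22, -0.51], np.float64(1.3), 100], [[-2.23, 3.27, -0.5], np.float64(1.3), 100], [[-2.15, 3.32, -0.51], np.float64(1.2), 100], [[-2.09, 3.36, -0.5], np.float64(1.3), 100], [[-2.01, 3.41, -0.51], np.float64(1.2), 100], [[-1.93, 3.45, -0.5], np.float64(1.3), 100]]
```

Run:
```python
from h import *
o=get_obs();plan(o["ee_pos"],yaw(o),[407,-218,285],-3.5,10,100)
```

```text
[[[-3.06, 3.9, -0.5], np.float64(1.4), 100], [[-2.97, 3.97, -0.5], np.float64(1.4), 100], [[-2.87, 4.04, -0.5], np.float64(1.4), 100], [[-2.77, 4.11, -0.5], np.float64(1.4), 100], [[-2.67, 4.18, -0.5], np.float64(1.4), 100], [[-2.57, 4.24, -0.5], np.float64(1.4), 100], [[-2.46, 4.3, -0.51], np.float64(1.4), 100], [[-2.35, 4.36, -0.5], np.float64(1.4), 100], [[-2.25, 4.42, -0.51], np.float64(1.4), 100], [[-2.14, 4.47, -0.5], np.float64(1.5), 100]]
```

>>> servo_tool --targets '[[[-3.05, 3.9, -0.5], 1.4, 100], [[-2.95, 3.95, -0.5], 1.4, 100], [[-2.85, 4.05, -0.5], 1.4, 100], [[-2.75, 4.1, -0.5], 1.4, 100], [[-2.65, 4.2, -0.5], 1.4, 100], [[-2.55, 4.25, -0.5], 1.4, 100], [[-2.45, 4.3, -0.5], 1.4, 100], [[-2.35, 4.35, -0.5], 1.4, 100], [[-2.25, 4.4, -0.5], 1.4, 100], [[0, 0, 0], 0, 50], [[0, 0, 0], 0, 50], [[0, 0, 0], 0, 50]]'

```text
time_s: 4.12
ee_pos: [424.2, -175.9, 287.5]
tool_rot: [0.003, 1.0, -0.012, 0.011]
ft_force: [-1.3, 0.5, -0.0]
finger_gap: 0.719
```

Run:
```python
from h import *
import json
o=get_obs();im=capture("wrist");o2=get_obs();print(o["time_s"],o["ee_pos"],o2["ee_pos"],yaw(o),o["tool_rot"],o["finger_gap"])
json.dump({k:np.array(v).tolist() for k,v in o.items()},open("w3.json","w"))
cv2.imwrite("pics/w3.png",im[:,:,::-1])
for d in silhouettes("lid","wrist"):print(d["p"],d["rect"])
cv2.imwrite("pics/w3b.png",cv2.resize(im[:,:,::-1],None,fx=1.56,fy=1.56,interpolation=cv2.INTER_CUBIC))
```

```text
4.125 [ 424.19837169 -175.9043007   287.5065141 ] [ 424.25499456 -175.79100901  287.46271607] -1.3366896191309052 [ 0.00258277  0.99986458 -0.01169151  0.01128976] 0.7193085480475687
0.95 [262.4, 219.1, 48.6, 164.0]
0.87 [132.1, 226.5, 160.5, 138.7]
0.38 [488.3, 130.2, 47.4, 58.0]
```

View pics/w3b.png

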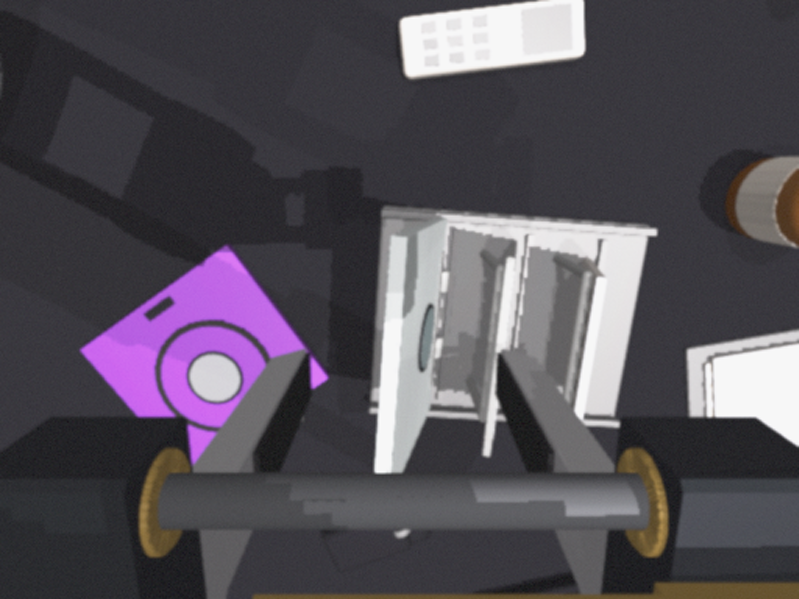

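Run:
```python
from h import *
import json
np.set_printoptions(precision=2,suppress=True)
o=json.load(open("w3.json"));KE=cam("wrist",o)
P=unproj(KE,np.array([[398,236],[385,470],[388,236],[408,236],[376,470],[394,470]])/1.56,179);print(P)
d=P[0]-P[1];d/=np.linalg.norm(d);print("lid yaw",np.degrees(np.arctan2(-d[0],d[1])),"center",P[0]-85*d)
c=P[0]-85*d
o=get_obs();plan(o["ee_pos"],yaw(o),[c[0]+3,c[1],205],np.degrees(np.arctan2(-d[0],d[1])),3,45)
```

```text
[[ 425.52 -139.23  179.  ]
 [ 413.6  -283.92  179.  ]
 [ 420.01 -139.08  179.  ]
 [ 431.03 -139.38  179.  ]
 [ 408.02 -283.7   179.  ]
 [ 419.17 -284.13  179.  ]]
lid yaw -4.709679209792046 center [ 418.54 -223.94  179.  ]
[[[-0.05, 1.6, 2.74], np.float64(1.1), 45], [[-0.02, 1.6, 2.75], np.float64(1.1), 45], [[0.0, 1.61, 2.74], np.float64(1.2), 45]]
```

>>> servo_tool --targets '[[[0, 1.7, 2.5], 1.1, 45], [[0, 1.6, 2.5], 1.1, 45], [[0, 1.6, 2.5], 1.1, 45], [[0, 0, 0], 0, 45], [[0, 0, 0], 0, 45]]'

```text
time_s: 4.85
ee_pos: [427.1, -222.1, 211.5]
tool_rot: [0.002, 0.999, -0.036, 0.012]
ft_force: [-0.2, -0.3, -0.2]
finger_gap: 0.45
```

Run:
```python
from h import *
import json
np.set_printoptions(precision=4,suppress=True)
o=get_obs();im=capture("wrist");print(o["time_s"],o["ee_pos"],yaw(o),o["tool_rot"],o["finger_gap"])
json.dump({k:np.array(v).tolist() for k,v in o.items()},open("w4.json","w"))
cv2.imwrite("pics/w4.png",im[:,:,::-1])
cv2.imwrite("pics/w4b.png",cv2.resize(im[:,120:400,::-1],None,fx=1.56,fy=1.56,interpolation=cv2.INTER_CUBIC))
plan(o["ee_pos"],yaw(o),[418.5,-224,205],-4.7,1,45)
```

```text
4.85 [ 427.051  -222.0582  211.5282] -4.142622075359536 [ 0.0018  0.9993 -0.0362  0.0121] 0.45018877044093897
[[[-0.84, 0.26, 0.65], np.float64(0.6), 45]]
```

View pics/w4b.png

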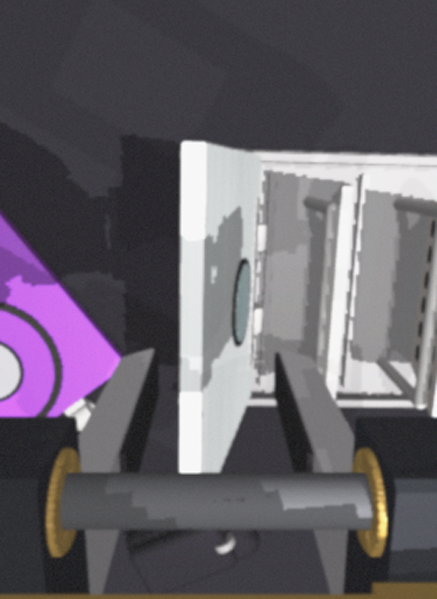

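Run:
```python
from h import *
import json
np.set_printoptions(precision=2,suppress=True)
o=json.load(open("w4.json"));KE=cam("wrist",o)
P=unproj(KE,np.array([[120+194/1.56,142/1.56],[120+191/1.56,470/1.56]]),179);print(P)
d=P[0]-P[1];print(np.linalg.norm(d));d/=np.linalg.norm(d);y=np.degrees(np.arctan2(-d[0],d[1]));c=P[0]-85*d;print(y,c)
plan(o["ee_pos"],yaw(o),[c[0]+4,c[1],149],y,3,45)
```

```text
[[ 426.13 -139.07  179.  ]
 [ 412.81 -281.61  179.  ]]
143.15823612986154
-5.336031893977045 [ 418.22 -223.71  179.  ]
[[[-0.16, 0.07, 2.08], np.float64(0.4), 45], [[-0.15, 0.07, 2.09], np.float64(0.4), 45], [[-0.16, 0.06, 2.08], np.float64(0.4), 45]]
```

>>> servo_tool --targets '[[[-0.15, 0.07, 2.1], 0.4, 45], [[-0.15, 0.07, 2.1], 0.4, 45], [[-0.1, 0.06, 2.0], 0.3, 45], [[0, 0, 0.3], 0, 40], [[0, 0, 0], 0, 34], [[0, 0, 0], 0, 34]]'

```text
time_s: 5.65
ee_pos: [429.4, -223.4, 154.2]
tool_rot: [0.005, 0.999, -0.043, 0.019]
ft_force: [-0.0, 0.4, -0.5]
finger_gap: 0.343
```

>>> servo_tool --targets '[[[0.8, 0, -0.1], 0, 34], [[0.8, 0, -0.1], 0, 34], [[0.8, 0, -0.1], 0, 34], [[0.7, 0, -0.1], 0, 34], [[0, 0, 0], 0, 28], [[0, 0, 0], 0, 28]]'

```text
time_s: 6.4
ee_pos: [463.7, -226.7, 161.4]
tool_rot: [0.006, 0.999, -0.043, 0.02]
ft_force: [-0.4, 0.9, -0.2]
finger_gap: 0.279
```

Run:
```python
from h import *
import json
np.set_printoptions(precision=4,suppress=True)
o=get_obs();im=capture("wrist");print(o["time_s"],o["ee_pos"],yaw(o),o["tool_rot"],o["finger_gap"],o["ft_force"])
json.dump({k:np.array(v).tolist() for k,v in o.items()},open("w5.json","w"))
cv2.imwrite("pics/w5.png",im[:,:,::-1])
cv2.imwrite("pics/w5b.png",cv2.resize(im[:,120:400,::-1],None,fx=1.56,fy=1.56,interpolation=cv2.INTER_CUBIC))
```

```text
6.4 [ 463.6616 -226.7157  161.3657] -4.884765712207523 [ 0.006   0.9989 -0.0427  0.0201] 0.2787673806206391 [-0.3791  0.884  -0.2251]
```

View pics/w5b.png

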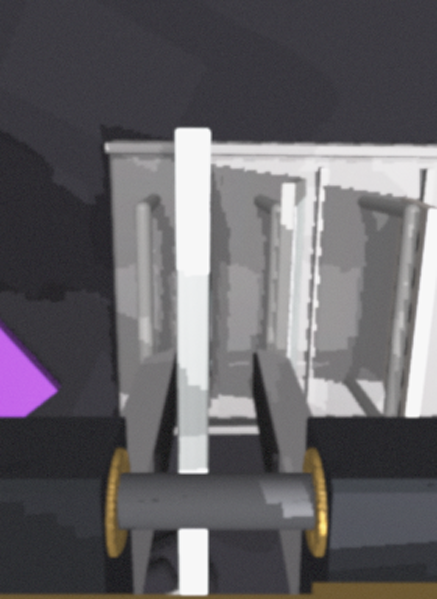

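>>> servo_tool --targets '[[[-0.2, 0, 0.6], 0, 26], [[-0.2, 0, 0.5], 0, 22], [[0, 0, 0], 0, 14], [[0, 0, 0], 0, 8], [[0, 0, 0], 0, 0], [[0, 0, 0], 0, 0]]' --grip_force 15

```text
time_s: 7.2
ee_pos: [457.0, -226.2, 149.1]
tool_rot: [0.006, 0.999, -0.043, 0.017]
ft_force: [-2.7, 0.4, 1.3]
finger_gap: 0.112
```

>>> servo_tool --targets '[[[0, 0, 0], 0, 0], [[0, 0, -0.5], 0, 0], [[0, 0, -1.5], 0, 0], [[0, 0, -2], 0, 0], [[0, 0, -2.5], 0, 0], [[0, 0, -2.5], 0, 0], [[0, 0, -2.5], 0, 0], [[0, 0, -1.5], 0, 0], [[0, 0, -0.5], 0, 0], [[0, 0, 0], 0, 0], [[0, 0, 0], 0, 0]]' --grip_force 50

```text
time_s: 8.57
ee_pos: [456.7, -223.8, 289.1]
tool_rot: [0.005, 0.999, -0.042, 0.023]
ft_force: [-0.9, 0.3, -3.5]
finger_gap: 0.102
```

Run:
```python
from h import *
import json
np.set_printoptions(precision=4,suppress=True)
o=get_obs();print(o["time_s"],o["ee_pos"],yaw(o),o["tool_rot"],o["finger_gap"],o["ft_force"],o["ft_torque"])
im=capture("wrist");cv2.imwrite("pics/w6.png",im[:,:,::-1])
json.dump({k:np.array(v).tolist() for k,v in o.items()},open("w6.json","w"))
s=capture("scene");cv2.imwrite("pics/s6.png",s[:,:,::-1])
a=cv2.resize(im[:,140:380,::-1],None,fx=1.56,fy=1.56);b=cv2.resize(s[80:280,90:240,::-1],None,fx=2.8,fy=2.995)
h=min(a.shape[0],b.shape[0]);cv2.imwrite("pics/ws6.png",np.hstack([a[:h],b[:h]]))
```

```text
8.575 [ 456.6664 -223.8052  289.1322] -4.758793942974647 [ 0.0047  0.9989 -0.0416  0.0227] 0.1024410962169875 [-0.9484  0.3194 -3.5099] [-0.0224  0.1355 -0.0126]
```

View pics/ws6.png

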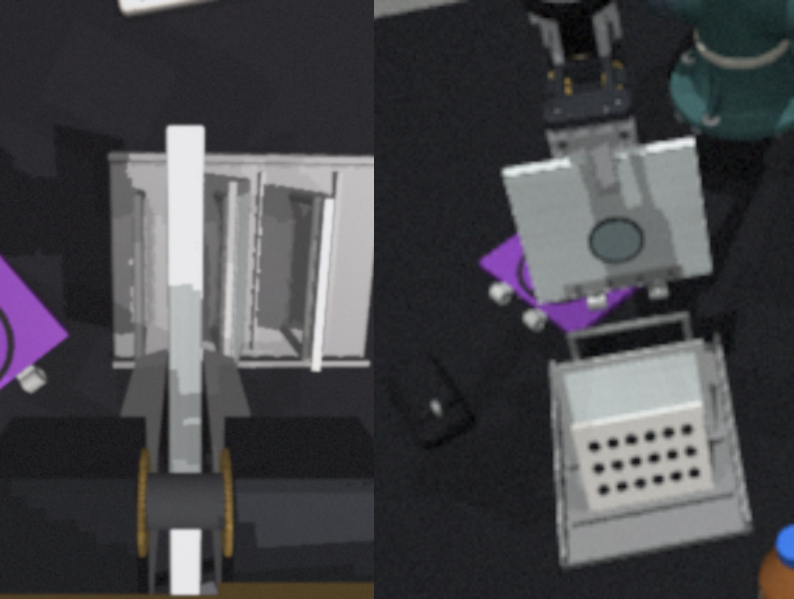

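```bash
cat >> h.py <<'E'
def toolunproj(px,z):
    c=calibration("wrist");K,_=cam("top");f=192/np.tan(np.radians(c["fovy"])/2)
    K=np.array([[f,0,c["cx"]],[0,f,c["cy"]],[0,0,1]]);return unproj((K,np.array(c["T_tool_cam"])),px,z)
E
python3 - <<'E'
from h import *
import json
np.set_printoptions(precision=2,suppress=True)
im=cv2.imread("pics/w6.png");g=cv2.cvtColor(im,cv2.COLOR_BGR2GRAY).astype(int)
print(g[70:95,258]); print(g[120,235:285]);print(g[200,235:285])
print(toolunproj([[258.6,80.8],[140+166/1.56,82],[140+204/1.56,82],[140+169/1.56,300],[140+201/1.56,300]],-35))
c=json.load(open("cen.json"));a=c[2];ax=np.array([np.cos(a),np.sin(a)]);h=np.array(c[:2])+129*ax;print("hinge",h,np.degrees(a))
o=get_obs();plan(o["ee_pos"],yaw(o),[h[0],h[1],300],12.6,12,0)
E
```

```text
[ 42  40  38  44  37  41  39  43  45  76 151 221 231 233 232 232 233 233
 232 233 233 234 233 232 233]
[171 172 171 173 171 172 171 172 171 172 169 167 190 223 232 233 232 234
 233 232 233 234 233 233 232 233 233 233 233 233 233 232 232 231 218 167
 115 104 103 101  99 101  99  98 100  98  99 102 100  99]
[139 141 145 153 163 170 176 174 174 176 174 173 166 158 173 187 187 188
 188 188 187 188 188 189 188 189 187 185 185 184 186 186 179 161 134  96
  90  88  93  97 106 107 103  96  91  92 110 129 150 184]
[[  0.88 -83.27 -35.  ]
 [ -4.14 -82.81 -35.  ]
 [  5.89 -82.8  -35.  ]
 [ -4.18  17.86 -35.  ]
 [  5.78  17.87 -35.  ]]
hinge [637.96 241.13] 12.615020686783689
[[[1.18, -3.99, -0.09], np.float64(-1.4), 0], [[1.28, -3.96, -0.09], np.float64(-1.5), 0], [[1.39, -3.92, -0.09], np.float64(-1.4), 0], [[1.48, -3.89, -0.09], np.float64(-1.5), 0], [[1.58, -3.85, -0.09], np.float64(-1.4), 0], [[1.68, -3.8, -0.09], np.float64(-1.5), 0], [[1.77, -3.76, -0.09], np.float64(-1.4), 0], [[1.87, -3.72, -0.09], np.float64(-1.5), 0], [[1.96, -3.67, -0.09], np.float64(-1.4), 0], [[2.05, -3.61, -0.1], np.float64(-1.5), 0], [[2.14, -3.56, -0.09], np.float64(-1.4), 0], [[2.23, -3.51, -0.1], np.float64(-1.5), 0]]
```

>>> servo_tool --targets '[[[1.2, -4, -0.2], -1.4, 0], [[1.3, -4, -0.2], -1.5, 0], [[1.4, -3.9, -0.1], -1.4, 0], [[1.5, -3.9, -0.1], -1.5, 0], [[1.6, -3.85, -0.1], -1.4, 0], [[1.7, -3.8, -0.1], -1.5, 0], [[1.75, -3.75, -0.1], -1.4, 0], [[1.85, -3.7, -0.1], -1.5, 0], [[1.95, -3.6, -0.1], -1.4, 0], [[1.5, -2.5, -0.1], -1.4, 0], [[0.5, -1, 0], -0.7, 0], [[0, 0, 0], 0, 0]]'

```text
time_s: 10.18
ee_pos: [609.4, 173.6, 290.9]
tool_rot: [0.007, 0.996, 0.093, 0.013]
ft_force: [-0.9, -0.0, -3.8]
finger_gap: 0.103
```

>>> servo_tool --targets '[[[0, 0, 0], 0, 0], [[0, 0, 0], 0, 0]]'

```text
time_s: 10.42
ee_pos: [608.9, 171.3, 290.9]
tool_rot: [0.007, 0.996, 0.091, 0.012]
ft_force: [-0.2, -0.1, -4.2]
finger_gap: 0.101
```

```bash
cat >> h.py <<'E'
def st():
    np.set_printoptions(precision=4,suppress=True)
    o=get_obs();q=o["tool_rot"];z=R.from_quat([q[1],q[2],q[3],q[0]]).as_matrix()[:,2]
    print("t",o["time_s"],"p",np.round(o["ee_pos"],1),"yaw",round(yaw(o),2),"tiltxy",z[:2],"gap",round(float(o["finger_gap"]),3),"F",np.round(o["ft_force"],1),"T",np.round(o["ft_torque"],2),"vel",np.abs(o["joint_vel"]).max())
    return o
E
python3 -c "
from h import *
o=st();print(o['joints'])"
```

```text
t 10.425 p [608.9 171.3 290.9] yaw 10.47 tiltxy [ 0.0261 -0.0125] gap 0.101 F [-0.2 -0.1 -4.2] T [-0.08  0.13 -0.06] vel 0.010944976628170362
[ 0.1943  0.2603  1.0038 -0.018   1.8543  0.0066]
```

>>> servo_tool --targets '[[[2.5, -4, 0], -1.5, 0], [[2, -3.5, 0], -1, 0], [[0, 0, 0], 0, 0], [[0, 0, 0], 0, 0]]'

```text
time_s: 10.92
ee_pos: [639.5, 250.1, 291.8]
tool_rot: [0.009, 0.994, 0.11, 0.013]
ft_force: [0.7, -1.2, -2.8]
finger_gap: 0.101
```

```bash
python3 -c "
from h import *
st()"
```

```text
t 10.925 p [639.5 250.1 291.8] yaw 12.59 tiltxy [ 0.0272 -0.0145] gap 0.101 F [ 0.7 -1.2 -2.8] T [-0.06  0.11 -0.02] vel 0.009678875349863213
```

>>> servo_tool --targets '[[[-0.5, 0, 0], 0, 0], [[-0.5, 0, 0], 0, 0], [[-0.5, 0, 0], 0, 0], [[-0.5, 0, 0], 0, 0], [[3, 0, 0], 0, 0], [[0, 0, 0], 0, 0]]'

```text
time_s: 11.68
ee_pos: [646.4, 248.1, 292.7]
tool_rot: [0.009, 0.994, 0.107, 0.012]
ft_force: [-0.7, 1.6, -3.9]
finger_gap: 0.102
```

```bash
python3 -c "
from h import *
st()"
```

```text
t 11.675 p [646.4 248.1 292.7] yaw 12.35 tiltxy [ 0.0256 -0.0156] gap 0.102 F [-0.7  1.6 -3.9] T [-0.01  0.08 -0.01] vel 0.06298388839745962
```

Run:
```python
from h import *
import json
o=st();im=capture("wrist");cv2.imwrite("pics/w7.png",im[:,:,::-1])
json.dump({k:np.array(v).tolist() for k,v in o.items()},open("w7.json","w"))
sc=capture("scene");cv2.imwrite("pics/s7.png",sc[:,:,::-1])
a=cv2.resize(im[60:310,180:330,::-1],None,fx=2.4,fy=2.4,interpolation=cv2.INTER_CUBIC);b=cv2.resize(sc[90:240,280:390,::-1],None,fx=4,fy=4,interpolation=cv2.INTER_CUBIC)
cv2.imwrite("pics/ws7.png",np.hstack([a,b[:600]]))
```

```text
t 11.675 p [646.4 248.1 292.7] yaw 12.35 tiltxy [ 0.0256 -0.0156] gap 0.102 F [-0.7  1.6 -3.9] T [-0.01  0.08 -0.01] vel 0.06298388839745962
```

View pics/ws7.png

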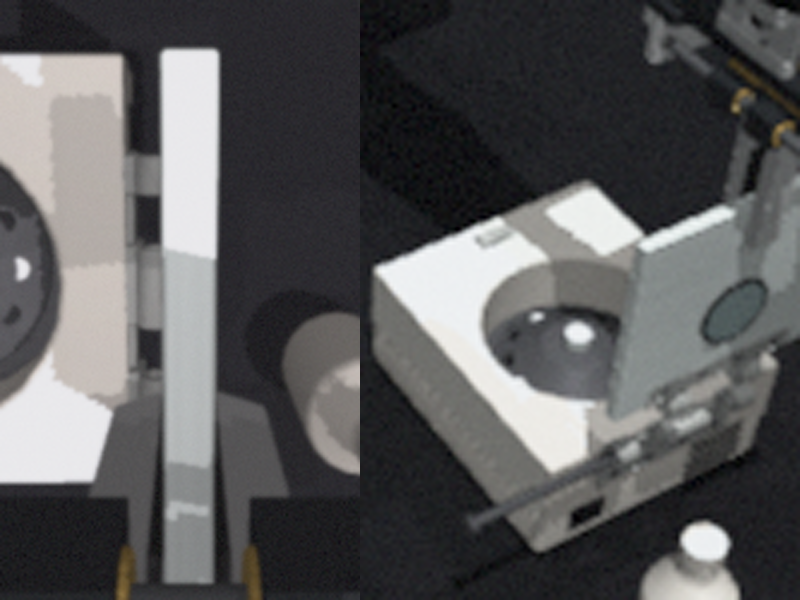

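Run:
```python
from h import *
import json
np.set_printoptions(precision=1,suppress=True)
o=json.load(open("w7.json"));KE=cam("wrist",o);v=json.load(open("cen.json"))
def T(p):
    a=v[2];return np.array([v[0]+p[0]*np.cos(a)-p[1]*np.sin(a),v[1]+p[0]*np.sin(a)+p[1]*np.cos(a),p[2]])
for n,p in dict(corner=[115,100,106],edge=[115,-40,106],k58=[129,58,122],k42=[129,42,122],k18=[129,18,122],km18=[129,-18,122],midL=[120,0,113],km42=[129,-42,122]).items():
    print(n,(proj(KE,T(p))[0]-[180,60])*2.4)
P=toolunproj(np.array([[190,50],[189,450]])/2.4+[180,60],-35);print(P)
```

```text
corner [120.3  54.7]
edge [128.5 363.9]
k58 [153.8 156.3]
k42 [154.4 194.2]
k18 [155.4 249.2]
km18 [156.7 328.2]
midL [136.6 285. ]
km42 [157.5 378.6]
[[  1.1 -83.  -35. ]
 [  0.9  -9.3 -35. ]]
```

>>> servo_tool --targets '[[[-0.6, 0.2, 0.5], 0, 0], [[-0.4, 0.1, 0.5], 0.1, 0], [[0, 0, 0.5], 0, 0], [[0, 0, 0.3], 0, 0], [[0, 0, 0], 0, 0], [[0, 0, 0], 0, 0]]'

```text
time_s: 12.52
ee_pos: [634.4, 242.5, 277.0]
tool_rot: [0.009, 0.994, 0.107, 0.013]
ft_force: [-0.7, 0.2, -3.6]
finger_gap: 0.1
```

```bash
cat >> h.py <<'E'
def rel(bias=1.3):
    o=st();q=o["tool_rot"];M=R.from_quat([q[1],q[2],q[3],q[0]]).as_matrix()
    import json
    v=json.load(open("cen.json"));a=v[2];X=np.array([np.cos(a),np.sin(a)]);Y=np.array([-X[1],X[0]])
    # lid: top centre from tool, roll = tool roll change since grasp (-.0117)
    top=o["ee_pos"]+M@np.array([0,1.73,-35]);tx=M[:2,2]@X;ty=M[:2,2]@Y+.004
    axis=np.array([top@np.r_[X,0]+163*tx,top@np.r_[Y,0]+163*(M[:2,2]@Y+.0117),top[2]-163])
    h=np.array([np.array(v[:2])@X+129-bias,np.array(v[:2])@Y,113])
    print("axis - hinge (lid x,y,z):",axis-h,"lid tilt",tx)
E
python3 -c "
from h import *
rel()"
```

```text
t 12.525 p [634.4 242.5 277. ] yaw 12.3 tiltxy [ 0.0285 -0.0144] gap 0.1 F [-0.7  0.2 -3.6] T [-0.05  0.06 -0.01] vel 0.0014664709702200197
axis - hinge (lid x,y,z): [ 1.26  -0.328 35.981] lid tilt 0.02469764082226218
```

>>> servo_tool --targets '[[[0.2, 0, 0.5], -0.1, 0], [[0, 0, 0.5], 0, 0], [[0, 0, 0.5], 0, 0], [[0, 0, 0.3], 0, 0], [[0, 0, 0.2], 0, 0], [[0, 0, 0], 0, 0], [[0, 0, 0], 0, 0]]'

```text
time_s: 13.4
ee_pos: [637.3, 242.7, 255.2]
tool_rot: [0.009, 0.994, 0.108, 0.013]
ft_force: [-0.1, -0.0, -3.8]
finger_gap: 0.106
```

```bash
python3 -c "
from h import *
rel()"
```

```text
t 13.4 p [637.3 242.7 255.2] yaw 12.42 tiltxy [ 0.0282 -0.0145] gap 0.106 F [-0.1 -0.  -3.8] T [-0.03  0.07 -0.01] vel 0.0012292068299741053
axis - hinge (lid x,y,z): [ 4.1337 -0.7053 14.2434] lid tilt 0.024324970601601385
```

>>> servo_tool --targets '[[[-0.05, -0.05, 0.3], 0, 0], [[0, 0, 0.3], 0, 0], [[0, 0, 0.3], 0, 0], [[0, 0, 0.2], 0, 0], [[0, 0, 0], 0, 0]]'

```text
time_s: 14.02
ee_pos: [637.0, 242.9, 243.6]
tool_rot: [0.009, 0.994, 0.108, 0.013]
ft_force: [-0.7, -0.6, -3.6]
finger_gap: 0.101
```

Run:
```python
from h import *
rel()
im=capture("wrist");cv2.imwrite("pics/w8.png",im[:,:,::-1])
sc=capture("scene");cv2.imwrite("pics/s8.png",sc[:,:,::-1])
a=cv2.resize(im[60:310,180:330,::-1],None,fx=2.4,fy=2.4,interpolation=cv2.INTER_CUBIC);b=cv2.resize(sc[130:230,310:385,::-1],None,fx=5.8,fy=6,interpolation=cv2.INTER_CUBIC)
cv2.imwrite("pics/ws8.png",np.hstack([a,b[:600]]))
```

```text
t 14.025 p [637.  242.9 243.6] yaw 12.42 tiltxy [ 0.0284 -0.0144] gap 0.101 F [-0.7 -0.6 -3.6] T [-0.07  0.14 -0.01] vel 0.0031866471949735
axis - hinge (lid x,y,z): [ 3.9392 -0.4333  2.6304] lid tilt 0.02461721103801668
```

View pics/ws8.png

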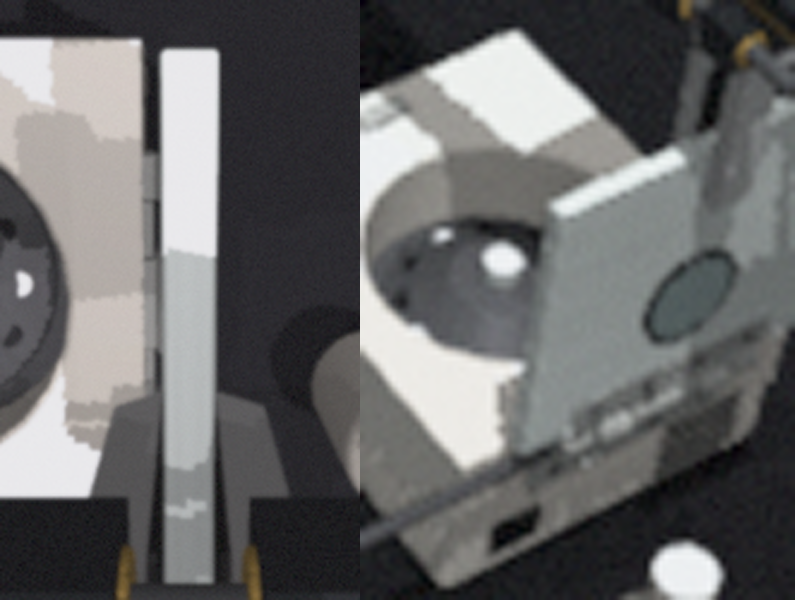

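>>> servo_tool --targets '[[[-0.1, 0, 0.1], 0.4, 0], [[-0.1, 0, 0.1], 0.2, 0], [[-0.1, 0, 0], 0, 0], [[0, 0, 0], 0, 0]]'

```text
time_s: 14.62
ee_pos: [634.1, 242.3, 242.2]
tool_rot: [0.008, 0.995, 0.102, 0.014]
ft_force: [0.9, 0.6, -3.5]
finger_gap: 0.102
```

```bash
python3 -c "
from h import *
rel()"
```

```text
t 14.625 p [634.1 242.3 242.2] yaw 11.77 tiltxy [ 0.0296 -0.014 ] gap 0.102 F [ 0.9  0.6 -3.5] T [-0.1   0.   -0.04] vel 0.002695077153176281
axis - hinge (lid x,y,z): [ 1.112  -0.3725  1.1927] lid tilt 0.02585548609899204
```

>>> servo_tool --targets '[[[-0.05, 0, 0], 0, 0], [[-0.05, 0, 0], 0, 0], [[0, 0, 0], 0, 0]]'

```text
time_s: 15.0
ee_pos: [633.1, 242.1, 242.3]
tool_rot: [0.008, 0.995, 0.102, 0.014]
ft_force: [0.6, -0.8, -4.0]
finger_gap: 0.103
```

```bash
python3 -c "
from h import *
rel()"
```

```text
t 15.0 p [633.1 242.1 242.3] yaw 11.77 tiltxy [ 0.0298 -0.014 ] gap 0.103 F [ 0.6 -0.8 -4. ] T [-0.07  0.01  0.08] vel 0.001808314198074537
axis - hinge (lid x,y,z): [ 0.1066 -0.3692  1.2992] lid tilt 0.02608003520262839
```

>>> servo_tool --targets '[[[-0.05, 0, 0], 0, 0], [[-0.05, 0, 0], 0, 0], [[0, 0, 0], 0, 0]]'

```text
time_s: 15.38
ee_pos: [632.1, 241.9, 242.3]
tool_rot: [0.008, 0.995, 0.102, 0.014]
ft_force: [0.3, 0.3, -3.2]
finger_gap: 0.107
```

```bash
python3 -c "
from h import *
rel()"
```

```text
t 15.375 p [632.1 241.9 242.3] yaw 11.77 tiltxy [ 0.0298 -0.014 ] gap 0.107 F [ 0.3  0.3 -3.2] T [-0.02  0.1  -0.03] vel 0.0012222667340048956
axis - hinge (lid x,y,z): [-0.9642 -0.3478  1.2683] lid tilt 0.02606711786489382
```

>>> servo_tool --targets '[[[-0.05, 0, 0], 0, 0], [[-0.05, 0, 0], 0, 0], [[0, 0, 0], 0, 0]]'

```text
time_s: 15.75
ee_pos: [631.0, 241.7, 242.2]
tool_rot: [0.008, 0.995, 0.102, 0.014]
ft_force: [0.2, 0.2, -2.5]
finger_gap: 0.102
```

```bash
python3 -c "
from h import *
rel()"
```

```text
t 15.75 p [631.  241.7 242.2] yaw 11.77 tiltxy [ 0.0298 -0.014 ] gap 0.102 F [ 0.2  0.2 -2.5] T [-0.03  0.04  0.03] vel 0.0019844534247996735
axis - hinge (lid x,y,z): [-2.0355 -0.3324  1.1675] lid tilt 0.025979108707352906
```

>>> servo_tool --targets '[[[-0.05, 0, 0], 0, 0], [[-0.05, 0, 0], 0, 0], [[0, 0, 0], 0, 0]]'

```text
time_s: 16.12
ee_pos: [630.0, 241.5, 242.2]
tool_rot: [0.008, 0.995, 0.102, 0.014]
ft_force: [-1.4, -0.8, -3.0]
finger_gap: 0.105
```

```bash
python3 -c "
from h import *
rel()"
```

```text
t 16.125 p [630.  241.5 242.2] yaw 11.78 tiltxy [ 0.0298 -0.014 ] gap 0.105 F [-1.4 -0.8 -3. ] T [-0.02  0.07  0.  ] vel 0.0012909960675395698
axis - hinge (lid x,y,z): [-3.1028 -0.3153  1.1778] lid tilt 0.026011961867159664
```

>>> servo_tool --targets '[[[-0.05, 0, 0], 0, 0], [[0, 0, 0], 0, 0]]'

```text
time_s: 16.38
ee_pos: [629.4, 241.4, 242.2]
tool_rot: [0.008, 0.995, 0.102, 0.014]
ft_force: [0.7, 0.2, -3.8]
finger_gap: 0.107
```

```bash
python3 -c "
from h import *
rel()"
```

```text
t 16.375 p [629.4 241.4 242.2] yaw 11.77 tiltxy [ 0.0298 -0.014 ] gap 0.107 F [ 0.7  0.2 -3.8] T [0.01 0.09 0.05] vel 0.0015679125616689844
axis - hinge (lid x,y,z): [-3.6454 -0.2951  1.166 ] lid tilt 0.026017479443335594
```

>>> servo_tool --targets '[[[-0.05, 0, 0], 0, 0], [[-0.05, 0, 0], 0, 0], [[0, 0, 0], 0, 0]]'

```text
time_s: 16.75
ee_pos: [628.4, 241.1, 242.1]
tool_rot: [0.008, 0.995, 0.102, 0.014]
ft_force: [0.1, -0.7, -3.8]
finger_gap: 0.103
```

```bash
python3 -c "
from h import *
rel()"
```

```text
t 16.75 p [628.4 241.1 242.1] yaw 11.77 tiltxy [ 0.0298 -0.014 ] gap 0.103 F [ 0.1 -0.7 -3.8] T [-0.07  0.12  0.01] vel 0.0017015605697518728
axis - hinge (lid x,y,z): [-4.7019 -0.3104  1.1376] lid tilt 0.026049664907156975
```

>>> servo_tool --targets '[[[-0.05, 0, 0], 0, 0], [[-0.05, 0, 0], 0, 0], [[0, 0, 0], 0, 0]]'

```text
time_s: 17.12
ee_pos: [627.4, 240.9, 242.1]
tool_rot: [0.008, 0.995, 0.102, 0.014]
ft_force: [0.7, 0.0, -3.5]
finger_gap: 0.104
```

Run:
```python
from h import *
import json
rel();o=get_obs()
json.dump({k:np.array(v).tolist() for k,v in o.items()},open("w9.json","w"))
for n in("scene","top","wrist"):
    im=capture(n);cv2.imwrite(f"pics/{n}9.png",im[:,:,::-1])
    if n!="wrist":
        d=silhouettes("lid",n)
        for i,e in enumerate(d[:3]):print(n,i,e["p"],e["rect"]);cv2.imwrite(f"pics/m_{n}{i}.png",e["region"].astype(np.uint8)*255)
```

```text
t 17.125 p [627.4 240.9 242.1] yaw 11.77 tiltxy [ 0.0299 -0.0139] gap 0.104 F [ 0.7  0.  -3.5] T [-0.12  0.09 -0.03] vel 0.0023335170379579777
axis - hinge (lid x,y,z): [-5.7613 -0.2731  1.1322] lid tilt 0.02608682145855749
scene 0 0.98 [160.9, 168.9, 66.2, 47.0]
scene 1 0.62 [360.6, 173.5, 57.5, 57.6]
top 0 0.93 [343.2, 291.3, 74.3, 79.2]
top 1 0.71 [155.4, 151.3, 69.9, 21.8]
```

```bash
cat > fit.py <<'E'
from h import *
import json
from scipy.optimize import minimize
np.set_printoptions(precision=3,suppress=True)
o=json.load(open("w9.json"));q=o["tool_rot"];M=R.from_quat([q[1],q[2],q[3],q[0]]).as_matrix();g=np.array(o["ee_pos"])+M@[0,1.73,-19]
def lidpts(tilt,roll,ds,dz,yw=11.8):
    L=R.from_euler("ZYX",[np.radians(yw),-tilt,roll]).as_matrix()   # z col leans -x by tilt
    P=np.array([[x,y,z] for x in(-5,5) for y in(-85,85) for z in(13,163)],float)
    org=g-L@np.array([0,-ds,147+dz]);return P@L.T+org,org
def mask(n,v):
    h=cv2.convexHull((proj(cam(n),lidpts(*v)[0])*16).astype(np.int32));m=np.zeros((384,512),np.uint8);cv2.fillConvexPoly(m,h,255,lineType=cv2.LINE_AA,shift=4);return m/255.
obs={n:cv2.imread(f"pics/m_{n}1.png",0)/255. for n in("scene","top")}
if __name__=="__main__":
    for n in obs:
        ys,xs=np.nonzero(obs[n]);print(n,"obs",xs.min(),xs.max(),ys.min(),ys.max(),obs[n].sum())
        for t in(-.06,-.03,0,.03,.06,.09):
            m=mask(n,(t,0,0,0));ys,xs=np.nonzero(m>.5);print(t,xs.min(),xs.max(),ys.min(),ys.max(),"iou",np.minimum(m,obs[n]).sum()/np.maximum(m,obs[n]).sum())
E
python3 fit.py
```

```text
scene obs 333 390 146 202 1861.0
-0.06 330 396 138 201 iou 0.7047861412423169
-0.03 331 396 137 202 iou 0.741194334039773
0 332 396 137 203 iou 0.769539795284522
0.03 333 396 137 204 iou 0.7739219337034943
0.06 334 396 137 205 iou 0.7529070283083522
0.09 335 395 137 205 iou 0.7269387850722723
top obs 119 192 138 161 603.0
-0.06 112 193 136 169 iou 0.37275286234824806
-0.03 112 193 136 167 iou 0.40510316207220276
0 112 192 137 166 iou 0.43921576531699374
0.03 112 192 137 164 iou 0.4676837811750786
0.06 112 192 137 163 iou 0.4601131592876422
0.09 112 191 137 162 iou 0.4280572324362976
```

>>> servo_tool --targets '[[[0.3, 0, 0], 0, 0], [[0.25, 0, 0.1], 0, 0], [[0, 0, 0.1], 0, 0], [[0, 0, 0.1], 0, 0], [[0, 0, 0], 0, 0]]'

```text
time_s: 18.0
ee_pos: [633.4, 242.1, 238.7]
tool_rot: [0.009, 0.995, 0.102, 0.014]
ft_force: [-0.6, -0.9, -3.9]
finger_gap: 0.101
```

```bash
python3 -c "
from h import *
rel()"
```

```text
t 18.0 p [633.4 242.1 238.7] yaw 11.77 tiltxy [ 0.0295 -0.0141] gap 0.101 F [-0.6 -0.9 -3.9] T [-0.05  0.07 -0.01] vel 0.0014481360290501978
axis - hinge (lid x,y,z): [ 0.2918 -0.465  -2.2635] lid tilt 0.025685964319994606
```

>>> servo_tool --targets '[[[0, 0, 0.05], 0, 0], [[0, 0, 0.05], 0, 0], [[0, 0, 0], 0, 0]]'

```text
time_s: 18.38
ee_pos: [633.4, 242.1, 237.9]
tool_rot: [0.008, 0.995, 0.102, 0.014]
ft_force: [-0.3, 0.1, -3.3]
finger_gap: 0.109
```

```bash
python3 -c "
from h import *
rel()"
```

```text
t 18.375 p [633.4 242.1 237.9] yaw 11.77 tiltxy [ 0.0298 -0.014 ] gap 0.109 F [-0.3  0.1 -3.3] T [-0.06  0.12 -0.03] vel 0.0012526069523688438
axis - hinge (lid x,y,z): [ 0.3171 -0.4945 -3.0379] lid tilt 0.026042713668638275
```

>>> servo_tool --targets '[[[0, 0, 0.05], 0, 0], [[0, 0, 0.05], 0, 0], [[0, 0, 0], 0, 0]]'

```text
time_s: 18.75
ee_pos: [633.3, 242.0, 237.9]
tool_rot: [0.008, 0.995, 0.102, 0.015]
ft_force: [0.5, -0.1, -4.9]
finger_gap: 0.103
```

>>> servo_tool --targets '[[[0, 0, 0.05], 0, 0], [[0, 0, 0], 0, 0]]'

```text
time_s: 19.0
ee_pos: [633.3, 242.0, 237.9]
tool_rot: [0.008, 0.995, 0.102, 0.015]
ft_force: [-0.7, -0.8, -2.5]
finger_gap: 0.104
```

>>> servo_tool --targets '[[[0, 0, 0.05], 0, 0], [[0, 0, 0], 0, 0]]'

```text
time_s: 19.25
ee_pos: [633.3, 242.0, 237.8]
tool_rot: [0.008, 0.995, 0.102, 0.015]
ft_force: [-0.2, -0.7, -1.4]
finger_gap: 0.106
```

>>> servo_tool --targets '[[[0, 0, -0.1], 0, 0], [[-0.05, 0, 0], 0, 0], [[-0.05, 0, 0], 0, 0], [[0, 0, 0], 0, 0]]'

```text
time_s: 19.75
ee_pos: [632.9, 241.9, 237.9]
tool_rot: [0.008, 0.995, 0.102, 0.015]
ft_force: [0.1, -0.9, -3.7]
finger_gap: 0.102
```

>>> servo_tool --targets '[[[-0.05, 0, 0], 0, 0], [[-0.05, 0, 0], 0, 0], [[0, 0, 0], 0, 0]]'

```text
time_s: 20.12
ee_pos: [632.0, 241.7, 237.8]
tool_rot: [0.008, 0.995, 0.102, 0.015]
ft_force: [-0.1, -1.1, -2.0]
finger_gap: 0.102
```

>>> servo_tool --targets '[[[-0.05, 0, 0], 0, 0], [[-0.05, 0, 0], 0, 0], [[0, 0, 0], 0, 0]]'

```text
time_s: 20.5
ee_pos: [631.0, 241.5, 237.8]
tool_rot: [0.008, 0.995, 0.102, 0.016]
ft_force: [1.0, 0.3, -3.0]
finger_gap: 0.104
```

>>> servo_tool --targets '[[[0, 0, -0.1], 0, 0], [[0, 0, 0], 0, 0]]'

```text
time_s: 20.75
ee_pos: [630.4, 241.4, 238.3]
tool_rot: [0.008, 0.995, 0.102, 0.015]
ft_force: [0.6, -0.3, -3.5]
finger_gap: 0.103
```

```bash
python3 -c "
from h import *
rel()"
```

```text
t 20.75 p [630.4 241.4 238.3] yaw 11.77 tiltxy [ 0.0309 -0.0137] gap 0.103 F [ 0.6 -0.3 -3.5] T [-0.06  0.08 -0.01] vel 0.005880842861837421
axis - hinge (lid x,y,z): [-2.5456 -0.4522 -2.6914] lid tilt 0.027118052704245145
```

>>> servo_tool --targets '[[[-0.05, 0, -0.03], 0, 0], [[-0.05, 0, 0], 0, 0], [[0, 0, 0], 0, 0]]'

```text
time_s: 21.12
ee_pos: [629.1, 241.1, 238.0]
tool_rot: [0.009, 0.995, 0.102, 0.014]
ft_force: [0.0, -0.5, -3.2]
finger_gap: 0.105
```

>>> servo_tool --targets '[[[-0.05, 0, 0], 0, 0], [[-0.05, 0, 0], 0, 0], [[0, 0, 0], 0, 0]]'

```text
time_s: 21.5
ee_pos: [628.1, 240.9, 238.0]
tool_rot: [0.009, 0.995, 0.102, 0.014]
ft_force: [-0.4, -0.3, -3.1]
finger_gap: 0.105
```

>>> servo_tool --targets '[[[-0.05, 0, 0], 0, 0], [[-0.05, 0, 0], 0, 0], [[0, 0, 0], 0, 0]]'

```text
time_s: 21.88
ee_pos: [627.5, 240.8, 238.4]
tool_rot: [0.008, 0.995, 0.102, 0.015]
ft_force: [0.7, -0.2, -3.2]
finger_gap: 0.108
```

```bash
python3 -c "
from h import *
rel()"
```

```text
t 21.875 p [627.5 240.8 238.4] yaw 11.77 tiltxy [ 0.0312 -0.0137] gap 0.108 F [ 0.7 -0.2 -3.2] T [-0.03  0.01 -0.04] vel 0.0022408041640964733
axis - hinge (lid x,y,z): [-5.4976 -0.4283 -2.6243] lid tilt 0.02748389284833016
```

>>> servo_tool --targets '[[[-0.05, 0, 0], 0, 0], [[-0.05, 0, 0], 0, 0], [[0, 0, 0], 0, 0]]'

```text
time_s: 22.25
ee_pos: [627.0, 240.7, 238.5]
tool_rot: [0.008, 0.995, 0.102, 0.016]
ft_force: [0.9, 0.6, -2.7]
finger_gap: 0.105
```

>>> servo_tool --targets '[[[-0.05, 0, 0], 0, 0], [[-0.05, 0, 0], 0, 0], [[0, 0, 0], 0, 0]]'

```text
time_s: 22.62
ee_pos: [626.5, 240.6, 238.8]
tool_rot: [0.008, 0.995, 0.102, 0.016]
ft_force: [1.8, -0.1, -2.0]
finger_gap: 0.104
```

```bash
python3 -c "
from h import *
rel()"
```

```text
t 22.625 p [626.5 240.6 238.8] yaw 11.76 tiltxy [ 0.0345 -0.013 ] gap 0.104 F [ 1.8 -0.1 -2. ] T [ 0.02 -0.22 -0.02] vel 0.001288932315673878
axis - hinge (lid x,y,z): [-6.0541 -0.4309 -2.1668] lid tilt 0.03081885798184595
```

>>> servo_tool --targets '[[[0.1, 0, -0.1], 0, 0], [[0, 0, 0], 0, 0]]'

```text
time_s: 22.88
ee_pos: [626.5, 240.6, 239.5]
tool_rot: [0.008, 0.995, 0.102, 0.015]
ft_force: [0.5, 0.6, -3.6]
finger_gap: 0.1
```

>>> servo_tool --targets '[[[-0.1, 0, 0], 0, 0], [[-0.05, 0, 0], 0, 0], [[0, 0, 0], 0, 0]]'

```text
time_s: 23.25
ee_pos: [625.6, 240.4, 239.8]
tool_rot: [0.008, 0.995, 0.102, 0.016]
ft_force: [1.4, 0.0, -2.9]
finger_gap: 0.106
```

```bash
python3 -c "
from h import *
rel()"
```

```text
t 23.25 p [625.6 240.4 239.8] yaw 11.76 tiltxy [ 0.0336 -0.0132] gap 0.106 F [ 1.4  0.  -2.9] T [ 0.01 -0.19 -0.02] vel 0.0018336644870346613
axis - hinge (lid x,y,z): [-7.0995 -0.4005 -1.1565] lid tilt 0.029898581615211445
```

>>> servo_tool --targets '[[[-0.05, 0, 0], 0, 0], [[-0.05, 0, 0], 0, 0], [[0, 0, 0], 0, 0]]'

```text
time_s: 23.62
ee_pos: [625.0, 240.3, 240.1]
tool_rot: [0.008, 0.995, 0.102, 0.017]
ft_force: [1.1, -0.4, -3.3]
finger_gap: 0.103
```

```bash
python3 -c "
from h import *
rel()"
```

```text
t 23.625 p [625.  240.3 240.1] yaw 11.76 tiltxy [ 0.035  -0.0128] gap 0.103 F [ 1.1 -0.4 -3.3] T [ 0.03 -0.26 -0.  ] vel 0.001744749542757842
axis - hinge (lid x,y,z): [-7.5001 -0.3904 -0.9033] lid tilt 0.03138382611061371
```

>>> servo_tool --targets '[[[0.2, 0, -0.1], 0, 0], [[0.2, -0.04, -0.1], 0, 0], [[0.1, 0, 0], 0, 0], [[0, 0, 0], 0, 0]]'

```text
time_s: 24.12
ee_pos: [628.6, 241.5, 241.3]
tool_rot: [0.009, 0.995, 0.102, 0.014]
ft_force: [-0.1, -0.2, -2.9]
finger_gap: 0.101
```

```bash
python3 -c "
from h import *
rel()"
```

```text
t 24.125 p [628.6 241.5 241.3] yaw 11.77 tiltxy [ 0.0301 -0.014 ] gap 0.101 F [-0.1 -0.2 -2.9] T [-0.06  0.12 -0.07] vel 0.004944693989544443
axis - hinge (lid x,y,z): [-4.4389  0.0542  0.3429] lid tilt 0.02628987162489977
```

>>> servo_tool --targets '[[[0.1, 0, -0.05], 0, 0], [[0.1, 0, 0], 0, 0], [[0, 0, 0], 0, 0]]'

```text
time_s: 24.5
ee_pos: [630.5, 242.0, 241.7]
tool_rot: [0.009, 0.995, 0.102, 0.014]
ft_force: [0.2, 0.8, -2.8]
finger_gap: 0.101
```

Run:
```python
from h import *
import json
rel();o=get_obs();json.dump({k:np.array(v).tolist() for k,v in o.items()},open("w10.json","w"))
im=capture("wrist");sc=capture("scene");tp=capture("top")
for n,i in(("wrist",im),("scene",sc),("top",tp)):cv2.imwrite(f"pics/{n}10.png",i[:,:,::-1])
a=cv2.resize(sc[165:220,325:390,::-1],None,fx=8,fy=8,interpolation=cv2.INTER_CUBIC)  # 520x440
b=cv2.resize(im[60:260,200:290,::-1],None,fx=2.9,fy=2.9,interpolation=cv2.INTER_CUBIC)
c=np.zeros((580,520+b.shape[1],3),np.uint8);c[:440,:520]=a;c[:b.shape[0],520:520+b.shape[1]]=b[:580]
cv2.imwrite("pics/f10.png",c)
KE=cam("scene");v=json.load(open("cen.json"));A=v[2]
T=lambda p:np.array([v[0]+p[0]*np.cos(A)-p[1]*np.sin(A),v[1]+p[0]*np.sin(A)+p[1]*np.cos(A),p[2]])
for y in(58,42,39,21,18,-18,-21,-39,-42,-58):print(y,(proj(KE,T([127,y,113]))[0]-[325,165])*8)
```

```text
t 24.5 p [630.5 242.  241.7] yaw 11.77 tiltxy [ 0.0295 -0.0142] gap 0.101 F [ 0.2  0.8 -2.8] T [-0.04  0.06 -0.02] vel 0.0016483593206751193
axis - hinge (lid x,y,z): [-2.5199  0.0545  0.7331] lid tilt 0.025718405189840914
58 [407.1773 177.8361]
42 [371.5787 195.2001]
39 [364.8707 198.472 ]
21 [324.401  218.2121]
18 [317.6188 221.5203]
-18 [235.3889 261.6298]
-21 [228.4653 265.0069]
-39 [186.691  285.3832]
-42 [179.6896 288.7984]
-58 [142.1579 307.1053]
```

View pics/f10.png

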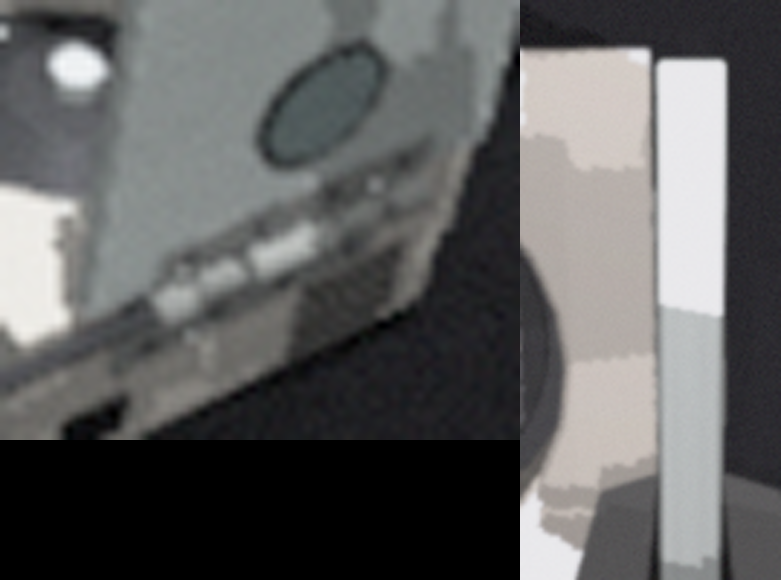

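Run:
```python
import cv2,numpy as np
g=cv2.imread("pics/scene10.png").astype(int).sum(2)//3
print("cols",list(range(340,378)))
for r in range(186,208):print(r,' '.join("%3d"%v for v in g[r,340:378]))
```

```text
cols [340, 341, 342, 343, 344, 345, 346, 347, 348, 349, 350, 351, 352, 353, 354, 355, 356, 357, 358, 359, 360, 361, 362, 363, 364, 365, 366, 367, 368, 369, 370, 371, 372, 373, 374, 375, 376, 377]
186 140 138 142 141 138 140 141 138 141 138 136 139 138 141 137 138 133 141 126 110 105 106 117 123 117 108 107  98  95  83  80  79  76  79  73  76  82  96
187 139 139 140 140 139 140 141 139 140 140 139 140 139 137 138 137 138 140 139 137 137 140 140 148 132 101  90  81  78  81  77 106 106  83  85  96 101 109
188 142 143 138 140 143 140 140 141 139 140 138 140 140 139 140 138 140 137 137 137 139 138 137 138 118  78  65  66  80  76  76 115 113  88  98 107 114 111
189 139 143 140 142 139 141 137 137 139 140 136 138 138 140 137 137 138 138 138 134 136 130 120 111  89  74  55  64  71  75  81  90  91  95 107 110 107 102
190 139 141 141 140 141 138 138 138 140 140 139 140 139 139 140 140 140 136 125 112 115 112 101  98  91  75  69  76  76  88 103 102  98  84  91 100  96  89
191 141 139 140 139 138 142 140 136 140 138 138 139 141 139 145 136 124 116 103  96 100 102 103  97  90  81  78  90  98 107 
[... 1827 characters left out ...]
 107 108  94  67  58  61  51  54  53  49  50  49  51  71  80  76  66  26  34
204  64  65  77  76  92 125 140 130 117  95  76  58  63  77  85  97 104 109 107 111 108  90  67  54  54  50  50  56  58  50  51  52  72  63  11  15  19  26
205  76  73  71  66  72  96 108  94  84  79  86  90  89  96 101 110 109 112 109 108 100  81  60  51  49  50  54  50  50  53  47  35   6   7  15  24  29  25
206  67  67  70  73  78  80  79  76 110 107 101 109 104 107 111 111 109 105 106 105  98  73  48  47  52  48  50  52  46  35  19  14  16  23  24  24  32  31
207  65  72  75  64  67  74  81  85 118 122 119 122 107 108 105 108 107 106 105 106 101  74  53  49  51  57  44  37  18   4  23  17  28  33  34  30  31  27
```

>>> servo_tool --targets '[[[0.1, 0, -0.02], -0.1, 0], [[0.1, 0, 0], -0.1, 0], [[0, 0, 0], 0, 0], [[0, 0, 0], 0, 0]]'

```text
time_s: 25.15
ee_pos: [632.5, 242.4, 242.1]
tool_rot: [0.009, 0.994, 0.104, 0.014]
ft_force: [-0.1, 0.6, -3.5]
finger_gap: 0.104
```

```bash
cat > meas.py <<'E'
from h import *
rel()
g=np.mean([capture("scene").astype(float).mean(2) for _ in range(4)],0)
def cen(c,r0,r1):
    w=np.clip(g[r0:r1+1,c]-70,0,None);return round(float((w*np.arange(r0,r1+1)).sum()/w.sum()),2)
print("fixR",cen(346,199,206),cen(347,199,206),"mid",cen(358,193,200),cen(359,193,200),"lidR",[cen(c,196,202) for c in(351,352,353,354)])
for r in range(193,207):print(r,' '.join("%3d"%v for v in g[r,344:364]))
E
python3 meas.py
```

```text
t 25.15 p [632.5 242.4 242.1] yaw 11.99 tiltxy [ 0.0297 -0.0141] gap 0.104 F [-0.1  0.6 -3.5] T [-0.02  0.08 -0.01] vel 0.0012773441149446188
axis - hinge (lid x,y,z): [-0.4296  0.0282  1.1113] lid tilt 0.02585226438060392
fixR 202.46 202.09 mid 196.98 196.22 lidR [199.49, 199.32, 199.01, 198.7]
193 142 143 141 139 140 139 141 139 136 129 119 114 107  87  72  90 100  96  95 118
194 140 140 141 139 140 143 140 129 117 108 101 102 101  90  83 115 139 137 141 166
195 139 140 142 143 138 129 123 108 103 103 102 114 112  98 120 158 173 176 182 182
196 141 139 137 135 116  95  98 103 101  99  97 112 131 136 160 177 172 173 169 154
197 140 131 120 112  91  76  88  99  93 101 128 116 131 170 175 174 163 150 133 109
198 140 121 102 102  87  74  89  92 113 139 161 143 123 154 159 146 125 105  90  77
199 136 118 102 100  87  89 117 131 152 165 163 144 116 122 121  99  77  65  75  80
200 132 113  99 118 133 116 138 164 159 150 148 127  95  88  83  67  55  73  76  70
201 118 100 116 154 170 138 122 143 136 122 108  91  78  73  73  76  83  95  84  53
202 107 128 154 167 163 136 108 108  96  84  75  75  79  81  88  95 105 103  82  61
203 111 152 162 155 147 123  94  73  59  68  77  81  88  95 103 109 110  93  66  57
204  90 127 140 130 115  96  75  55  58  76  87  94 102 108 109 111 109  91  65  54
205  69  95 106  96  85  76  86  87  87  94 104 109 110 110 108 106 102  80  60  51
206  78  82  81  76 107 110 102 109 105 108 109 109 108 106 107 105  99  72  51  51
```

>>> servo_tool --targets '[[[0.02, 0, 0], 0, 0], [[0, 0, 0], 0, 0], [[0, 0, 0], 0, 0]]'

```text
time_s: 25.72
ee_pos: [632.7, 242.4, 242.1]
tool_rot: [0.009, 0.994, 0.104, 0.014]
ft_force: [-0.1, 0.6, -2.9]
finger_gap: 0.102
```

Run:
```python
from h import *
rel();close_job()
```

```text
t 25.725 p [632.7 242.4 242.1] yaw 11.99 tiltxy [ 0.0297 -0.0141] gap 0.102 F [-0.1  0.6 -2.9] T [-0.01  0.11 -0.02] vel 0.002083456646375607
axis - hinge (lid x,y,z): [-0.2372  0.0137  1.1484] lid tilt 0.025940620430735625
the job is handed in; nothing more can be done
```

The lid is out of the rack and held over the back of the centrifuge, its inner face towards the bowl. Both knuckles are lowered into the hinge gaps. I handed in at 25.7 s, with the arm still and the full weight in the gripper (about 3 to 3.5 N).

**Hole alignment:** in the scene camera, the lid's right knuckle lines up with the fixed knuckles to about 0.1 to 0.2 pixel, roughly 0.5 mm. The left knuckle was in shadow and only roughly checked.

**Height:** I lowered the lid until its plate touched the fixed knuckles, about 2 N of contact, then raised it 4 mm. The estimate from the rack floor and camera put it about 1 mm higher.

**Checks that disagreed or failed:**
- **Fore-aft position:** touching the lid's knuckles against the hinge leaf suggested a position about 2 mm further forward than the cameras did. I went with the cameras.
- **Uprightness:** the lid leans about 0.026 rad (1.5°), top towards the bowl. The gripper picked up this tilt during the moves, and the move command offers no way to correct it.
- **Sideways position:** I set it from the cameras only (estimate 0.0 mm, with 3 mm clearance each side) and did not check it by touch.
- **Other objects:** I did not check them again at the end. The contacts I noticed were the lid itself against the rack and the hinge.

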